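# Gauge a machined manifold block and book it with the keys

### The arm

A 7-joint arm with a two-finger parallel gripper is mounted at the origin on the work surface. World frame = base frame: x ahead of the robot, y to its left, z up, the work surface at z = 0. Lengths are in m, angles in rad, forces in N, time in s.
With the tool pointing down it reaches from about 0.4 to 0.85 m from the base axis. Payload 10.4 kg.
Tool frame: the origin (TCP) lies at the very end of the fingers, on their centre line; the grasp point (between the pads) lies 19 mm behind it; z points along the fingers, y is the line along which they close (so a half turn about z gives the same grasp; the last joint's range is limited). The gripper opens to 87 mm and grips with 3 to 60 N. Pads are 19 mm wide; open, the fingers measure 117 mm over their backs; the gripper's body (75 mm by 190 mm) begins 51 mm behind the grasp point.
Start: joints at [-1.277, 0.332, -0.065, 1.46, 0.022, 1.35, -0.088], TCP at [0.195, 0.594, 0.223] pointing down, gripper open.
Joint ranges: [-2.6, 2.6], [-0.5, 2.12], [-1.47, 1.34], [0.16, 2.42], [-1.27, 4.41], [0.06, 2.06], [-2.6, 2.6]. Speed limits (rad/s): [2.22, 2.22, 2.79, 2.79, 3.14, 3.14, 3.14].

### API

Orientations are given as a unit quaternion [x, y, z, w].
In Python, from bench import * gives the robot as it stands.
- The arm moves only by the tool carry_out, never from a script. Its argument "deltas" is a list of rows, each an object with "hand": the finger opening in mm, from 0 to 87; "dp": the shift along the tool's x, y, z each as a share of 250 mm, from -1 to 1, a list of three; "spin": the turn about the tool's z as a share of pi rad, from -1 to 1. In form: [{"hand": hand, "dp": [dx, dy, dz], "spin": spin}, ...]. A call has 1 to 20 rows; each row is the pose to reach, as a shift and turn from the pose commanded when the call began, along the tool's axes at that moment, turning the shorter way round; what a row does not reach only later rows make up. A row lasts 1/10 s, in which the tool goes at most 50 mm and 8.59 degrees, less where a joint would pass 70% of its speed; a pose out of reach is approached as far as the arm can. A call with a number of a shift or a turn outside -1 to 1 is refused whole. A call with a gripper value outside its range is refused whole. The fingers move at their own pace and stop on an object; "force" is the grip in N (left out, the last holds). Time passes only in rows, so rows that repeat a pose let the fingers close. It gives the time, the measured TCP pose, the force, the opening and the grip force at its end, in the units of the state.
- read_state(): the state, without advancing time (a new reading comes with each control period).
- camera(name): name is "scene" or "side" or "wrist"; returns the picture (480x640x3 uint8, red, green, blue); there is no depth.
- get_calibration(name): a dict with "fx", "fy", "cx", "cy" (pixels), "k1" (the pictures are not rectified: a ray, as slopes to the right and down, at radius r is drawn at 1 + k1 r^2 times it, then the intrinsics apply), "R" (3x3) and "t" (3): a world point X has camera coordinates R X + t; the wrist camera has in their place "mount" (4x4, takes a point from camera to tool coordinates, whose origin is the TCP and whose axes are the flange's). Camera axes: x right, y down, z forward; pixel columns grow to the right and rows downward; lengths in m; the calibration is good to about 2 mm. A picture is of the moment at which its call begins: read the wrist's pose just before it. get_calibration takes no time and is no camera call.
- close_job(): hands the job in; it is judged then, once.
The state is a dict: "time": time; "joint_positions": joint angles; "joint_vel": joint speeds; "joint_torque": joint torques, N m; "ee_pos": TCP position; "eef_rot": TCP orientation; "ft_force": force on the tool from outside, world axes, zero at the start; "torque": the same for the moment, N m; "width": finger opening in m; "grip_force": force on a finger pad.
Only numpy, scipy, OpenCV 4.12 (cv2) and the standard library are available. Lean on these libraries where they do the work, as an engineer would, in place of code of your own. Each camera call takes 0.05 s, during which the arm holds its last target. There are 200 camera calls.

### The job

With the gauge still empty, press the yellow key (zero); then take the blue block from the tray by its ends, set it down on the white pad and let go, take it again by its long sides, and lay it (no dropping) flat on the gauge's rest, centred and square between the two heads. Let go, then press the blue key (measure) and after it the green key (store), each fully and one at a time. Press neither of these before the block lies in the gauge, never the red key, and leave everything else where it is.

Things in the scene. Friction and masses are not known exactly. Their poses are not given: they have to be found in the camera images.
- block_blue: blue machined manifold block, 56 (x, long) x 34 (y) x 30 mm (z), two round ports on top, about 0.16 kg; origin at the centre of its underside, z up. It starts in one of the tray's three pockets, long axis along the tray's x; between ribs of its own height, so its long sides are covered (2 mm gap) and only its two ends can be gripped there
- tray: fixed black tray, floor 84 (x) x 166 (y) x 6 mm (blocks stand 6 mm above the bench); four ribs along x, 40 mm long, 12 mm thick, tops 36 mm above the bench, make three pockets 38 mm wide at y = -50, 0 and 50 mm; blocks overhang the ribs by 8 mm at each end; origin at the centre of its underside
- pad: fixed white square pad, 140 x 140 x 4 mm, its top 4 mm above the bench; origin at the centre of its underside
- gauge: fixed length gauge: dark steel base 110 (x) x 170 (y) x 20 mm with a bright raised rest in the middle and a measuring head on each side along y (one grey, one white, tops 60 mm above the bench); origin at the centre of its underside
- gauge_rest (a point): centre of the top of the gauge's bright rest, 24 mm above the bench; rest 40 (x) x 60 mm (y); the steel faces of the two heads stand at y = -32 and +32 mm (64 mm gap, 30 mm wide, rising 29 mm above the rest; the heads behind are 44 mm wide in x and rise 36 mm). The block belongs here with its long axis along this y, so only its long sides are free for the fingers
- console: fixed white key console, 80 (x) x 250 (y) x 30 mm, with the four keys in a row along its y; origin at the centre of its underside
- key_yellow (a joint): yellow push key, a 28 mm disc (r 14 mm) in a black 44 mm round collar on the white console; joint value in m: 0 = up, 0.006 = fully down, spring return, about 5 N fully down
- key_yellow_top (a point): yellow key: the centre of its top face when up, 48 mm above the bench (z up); pressing lowers it straight down by 6 mm. The four keys sit in a row 58 mm apart; their order along the row varies, so tell them by colour
- key_blue (a joint): blue push key, a 28 mm disc (r 14 mm) in a black 44 mm round collar on the white console; joint value in m: 0 = up, 0.006 = fully down, spring return, about 5 N fully down
- key_blue_top (a point): blue key: the centre of its top face when up, 48 mm above the bench (z up); pressing lowers it straight down by 6 mm. The four keys sit in a row 58 mm apart; their order along the row varies, so tell them by colour
- key_green (a joint): green push key, a 28 mm disc (r 14 mm) in a black 44 mm round collar on the white console; joint value in m: 0 = up, 0.006 = fully down, spring return, about 5 N fully down
- key_green_top (a point): green key: the centre of its top face when up, 48 mm above the bench (z up); pressing lowers it straight down by 6 mm. The four keys sit in a row 58 mm apart; their order along the row varies, so tell them by colour
- key_red (a joint): red push key, a 28 mm disc (r 14 mm) in a black 44 mm round collar on the white console; joint value in m: 0 = up, 0.006 = fully down, spring return, about 5 N fully down
- key_red_top (a point): red key: the centre of its top face when up, 48 mm above the bench (z up); pressing lowers it straight down by 6 mm. The four keys sit in a row 58 mm apart; their order along the row varies, so tell them by colour
- block_plain: bare aluminium block like the blue one (56 x 34 x 30 mm), in another pocket of the tray; leave it; origin at the centre of its underside
- block_brass: brass block like the blue one (56 x 34 x 30 mm), in another pocket of the tray; leave it; origin at the centre of its underside
- brush: bystander: brush lying on the bench; origin under its middle
- jar: bystander: amber jar, 56 mm across and 65 mm high; origin at the centre of its underside
- driver: bystander: screwdriver lying on the bench; origin under its middle
Things that resemble listed ones, but are neither listed nor needed, are in the scene too. Several things have the shape of the gauge; the one meant has the colours described above. What is shaped like the block_blue but orange or purple is not meant.

How it is judged:
On the way, in this order (a step that is already met when the one before it is completed fails the run):
1. the yellow key is pressed fully, alone, with the gauge empty (value of joint key_yellow above 0.0045 m and value of joint each of key_blue, key_green, key_red below 0.002 m), for 0.04 s.
2. the blue block rests on the white pad, let go (x of block_blue in the frame of pad between -0.075 and 0.075 m and y of block_blue in the frame of pad between -0.075 and 0.075 m and z of block_blue in the frame of pad between 0.001 and 0.008 m and contact force between the fingers and block_blue below 0.1 N and linear speed of block_blue below 0.02 m/s), for 0.1 s.
3. the blue block lies in the gauge, let go (x of block_blue in the frame of gauge_rest between -0.008 and 0.008 m and y of block_blue in the frame of gauge_rest between -0.007 and 0.007 m and z of block_blue in the frame of gauge_rest between -0.003 and 0.003 m and angle between the x axis of block_blue and the y axis of gauge_rest, either way round below 0.14 rad and angle between block_blue's own z axis and vertical below 0.08 rad and contact force between the fingers and block_blue below 0.1 N and linear speed of block_blue below 0.02 m/s), for 0.1 s.
4. the blue key is pressed fully, alone (value of joint key_blue above 0.0045 m and value of joint each of key_yellow, key_green, key_red below 0.002 m), for 0.04 s.
5. the green key is pressed fully, alone (value of joint key_green above 0.0045 m and value of joint each of key_yellow, key_blue, key_red below 0.002 m), for 0.04 s.
At the end, for the whole second after the job is handed in: Blue block flat, still and let go on the gauge's rest: centre within 8 mm across and 7 mm along the gauge, long axis within 8 degrees of the gauge's y; all four keys up again (within 2 mm); other blocks, brush, jar and screwdriver within 25 mm of where they began (all of step 3 and value of joint each of key_yellow, key_blue, key_green, key_red below 0.002 m and distance of each of block_plain, block_brass, brush, jar, driver from where it was at the start of the episode below 0.025 m); the robot touches nothing.
It fails at once if the red key is pressed, or two keys are down at once (value of joint key_red above 0.0035 m or value of joint each of key_yellow, key_blue above 0.0035 m or value of joint each of key_yellow, key_green above 0.0035 m or value of joint each of key_blue, key_green above 0.0035 m).
It fails at once if blue or green is pressed while the block is not in the gauge (value of joint any of key_blue, key_green above 0.0035 m and not (x of block_blue in the frame of gauge_rest between -0.008 and 0.008 m and y of block_blue in the frame of gauge_rest between -0.007 and 0.007 m and z of block_blue in the frame of gauge_rest between -0.003 and 0.003 m and angle between the x axis of block_blue and the y axis of gauge_rest, either way round below 0.14 rad and angle between block_blue's own z axis and vertical below 0.08 rad)).
It fails at once if yellow is pressed when the block is in the gauge (value of joint key_yellow above 0.0035 m and horizontal distance between block_blue and gauge_rest below 0.05 m).
It fails at once if the blue block is dropped (falls more than about 25 mm) (linear speed of block_blue above 0.7 m/s and contact force between the fingers and block_blue below 0.05 N).
It fails at once if another block or a bystander is moved more than 25 mm (distance of any of block_plain, block_brass, brush, jar, driver from where it was at the start of the episode above 0.025 m).
It also fails if it takes over 67 s, if anything falls off the work surface, if the arm or the gripper's body presses on something with over 40 N, if the wrist force passes 120 N, or if a joint passes its speed limit or range.

## Working session

There is one attempt and no reset: what is moved stays moved. The work goes in short steps, Python scripts to look and compute and a tool call to move; the robot and the scene stay as the last step left them, time stands still between calls to the robot, and variables do not carry over. Pictures are saved under pics/ and viewed, at most 10 in all, crops included, and the job is handed in when it is done.

Besides the shell and the picture viewer there is one more tool, called as name(argument=value, ...), one argument or row to a line, values as JSON. carry_out: Moves the arm, as the interface text tells. Its arguments: {"type":"object","properties":{"deltas":{"type":"array","items":{"type":"object","properties":{"hand":{"type":"number"},"dp":{"type":"array","items":{"type":"number","minimum":-1,"maximum":1}},"spin":{"type":"number","minimum":-1,"maximum":1}}}},"force":{"type":"number"}},"required":["deltas"]}

```bash
mkdir -p pics; ls; cat > h.py <<'E'
from bench import *
import numpy as np, cv2, json
from scipy.spatial.transform import Rotation as Ro
def ray(name,uv,st=None):
    c=get_calibration(name); K=np.array([[c['fx'],0,c['cx']],[0,c['fy'],c['cy']],[0,0,1.]])
    p=cv2.undistortPoints(np.array(uv,float).reshape(-1,1,2),K,np.array([c['k1'],0,0,0,0.])).reshape(-1,2)
    d=np.c_[p,np.ones(len(p))]
    if name=='wrist':
        M=np.array(c['mount']);R=Ro.from_quat(st['eef_rot']).as_matrix()
        return R@M[:3,3]+np.array(st['ee_pos']), d@(R@M[:3,:3]).T
    R=np.array(c['R']);return -R.T@np.array(c['t']), d@R
def plane(name,uv,z,st=None):
    o,d=ray(name,uv,st); return o+d*((z-o[2])/d[:,2])[:,None]
def snap(name,fn):
    st=read_state(); im=camera(name); cv2.imwrite('pics/'+fn,im[:,:,::-1]); return st,im
E
python3 - <<'E'
from h import *
st,a=snap('scene','s.png');_,b=snap('side','d.png');st2,c=snap('wrist','w.png')
json.dump({k:np.array(v).tolist() for k,v in st2.items()},open('w.json','w'))
print(st['ee_pos'],st['eef_rot'],st['width'])
for n in('scene','side','wrist'):print(n,get_calibration(n))
E
```

```text
pics
[0.19457688 0.59353616 0.22172853] [ 1.57717690e-01  9.87483980e-01 -7.14747878e-04 -8.80868000e-05] 0.08704042928084733
scene {'fx': 490.14929461568266, 'fy': 490.14929461568266, 'cx': 321.91610484751897, 'cy': 237.20110216696273, 'k1': -0.05001893648527678, 'R': array([[-0.27182404,  0.96226215, -0.01277698],
       [ 0.7275419 ,  0.19679244, -0.65723323],
       [-0.62991625, -0.18794758, -0.75357895]]), 't': array([ 0.10700905, -0.35035269,  1.42116942])}
side {'fx': 621.46447983011, 'fy': 621.46447983011, 'cx': 318.6120717168838, 'cy': 227.5710002910404, 'k1': -0.15621071771287418, 'R': array([[-0.98186918, -0.18929086, -0.01009372],
       [-0.11444064,  0.63438039, -0.76450302],
       [ 0.15111669, -0.74948682, -0.64454112]]), 't': array([0.52157501, 0.0477542 , 1.42763367])}
wrist {'fx': 413.71791699849734, 'fy': 413.71791699849734, 'cx': 314.7044219668387, 'cy': 239.52474210097, 'k1': -0.08714661047423086, 'mount': array([[-2.75505375e-05, -9.57512305e-01, -2.88392414e-01,
         7.95115596e-02],
       [ 9.99999995e-01, -5.32866157e-05,  8.13892868e-05,
        -1.02254950e-03],
       [-9.32986994e-05, -2.88392410e-01,  9.57512302e-01,
        -1.62556676e-01],
       [ 0.00000000e+00,  0.00000000e+00,  0.00000000e+00,
         1.00000000e+00]])}
```

View pics/s.png

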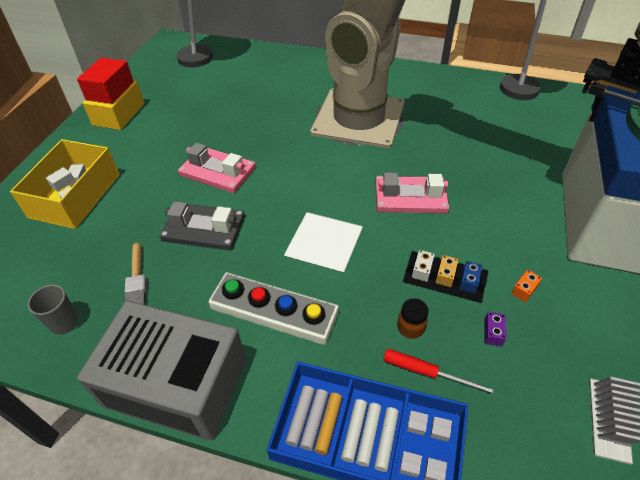

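View pics/d.png

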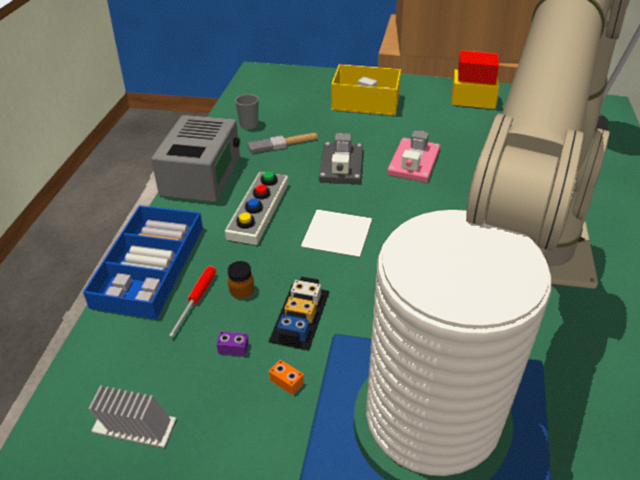

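Scene view: there are three gauges, pink (217,166), dark with grey and white heads (203,225) and pink (412,192). The dark one fits the description. The blue block is in the tray at (472,276); the orange (527,285) and purple (495,328) ones lie outside it. The keys from left to right are green (232,287), red (259,295), blue (286,302) and yellow (314,311). The pad is at (324,241). The side view agrees.

```bash
cat > m.py <<'E'
from h import *
a=cv2.imread('pics/s.png');b=cv2.imread('pics/d.png')
def blob(im,box,lo,hi,shape=False):
    x0,y0,x1,y1=box;h=cv2.cvtColor(im[y0:y1,x0:x1],cv2.COLOR_BGR2HSV)
    m=cv2.inRange(h,np.array(lo),np.array(hi)); n,l,s,c=cv2.connectedComponentsWithStats(m)
    i=1+np.argmax(s[1:,4]); return c[i]+[x0,y0],s[i,4],(l==i),(x0,y0)
col=dict(green=((45,120,60),(75,255,255)),red=((0,150,80),(8,255,255)),blue=((105,130,60),(125,255,255)),yellow=((20,150,120),(32,255,255)))
sb=dict(green=(220,275,246,300),red=(246,283,272,308),blue=(273,290,299,316),yellow=(301,298,327,324))
db=dict(green=(257,168,280,188),red=(250,180,274,200),blue=(243,194,265,214),yellow=(235,208,257,228))
P={}
for k in col:
    u,n,_,_=blob(a,sb[k],*col[k]);v,m,_,_=blob(b,db[k],*col[k])
    p=plane('scene',u,.048)[0];q=plane('side',v,.048)[0];print(k,u.round(1),n,v.round(1),m,p.round(4),q.round(4))
def rect(name,im,box,lo,hi,z):
    c,n,m,(x0,y0)=blob(im,box,lo,hi)
    cn=max(cv2.findContours(m.astype(np.uint8),cv2.RETR_EXTERNAL,cv2.CHAIN_APPROX_NONE)[0],key=cv2.contourArea).reshape(-1,2)+[x0,y0]
    w=plane(name,cn,z)[:,:2]; r=cv2.minAreaRect((w*1000).astype(np.float32));print(name,n,np.round(r[0],1),np.round(r[1],1),round(r[2],1))
W=((0,0,190),(179,40,255))
rect('scene',a,(275,205,370,275),*W,.004);rect('side',b,(295,205,375,258),*W,.004)
rect('scene',a,(205,265,342,345),(0,0,130),(179,60,255),.03)
B=((105,110,50),(125,255,255))
rect('scene',a,(455,255,490,298),*B,.036);rect('side',b,(272,308,318,345),*B,.036)
D=((0,0,0),(179,90,75))
rect('scene',a,(155,195,250,252),(0,0,20),(179,70,100),.02)
rs=lambda i,bx,s:cv2.resize(i[bx[1]:bx[3],bx[0]:bx[2]],None,fx=s,fy=s,interpolation=cv2.INTER_CUBIC)
def put(c,i,y,x):c[y:y+i.shape[0],x:x+i.shape[1]]=i
c=np.zeros((600,800,3),np.uint8)
put(c,rs(a,(155,190,255,255),4),0,0);put(c,rs(b,(310,125,375,190),4),0,410)
put(c,rs(a,(400,240,500,305),4),300,0);put(c,rs(b,(265,270,340,350),3.7),300,410)
cv2.imwrite('pics/c.png',c)
E
python3 m.py
```

```text
green [231.5 285.8] 151 [268.8 173. ] 159 [ 0.6858 -0.1038  0.048 ] [ 0.6826 -0.1144  0.048 ]
red [257.7 293.7] 163 [260.9 188.8] 90 [ 0.6898 -0.0465  0.048 ] [ 0.6847 -0.0451  0.048 ]
blue [285.1 302. ] 176 [253.  202.9] 103 [0.6939 0.0116 0.048 ] [0.6887 0.0135 0.048 ]
yellow [313.2 310.2] 170 [244.6 217.3] 99 [0.6974 0.0692 0.048 ] [0.6935 0.0699 0.048 ]
scene 2880 [486.4  30.1] [139.  139.4] 85.8
side 2255 [481.1  30.9] [140.2 139.1] 85.8
scene 1785 [698.6 -16.8] [250.1  92.8] 86.0
scene 393 [528.8 354.2] [35.3 76.5] 85.9
side 399 [511.7 366.4] [58.7 64.5] 85.7
scene 2000 [ 528.  -255.6] [122.3 193.3] 5.7
```

View pics/c.png

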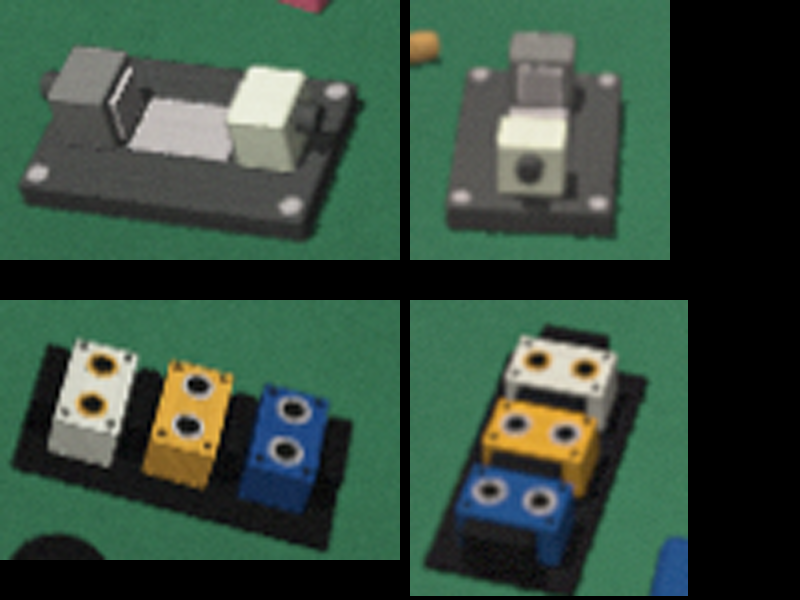

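The crop confirms both: the dark gauge has one grey and one white head with a bright rest, and the blue block is in the tray's pocket nearest the robot's left. The scene and side views differ by about 5 mm in x, so I'll refine from the wrist camera. Moving to an overview pose.

carry_out(
  deltas=[
    {"hand": 0,"dp": [-1,-0.6,-0.4],"spin": 0},
    {"hand": 0,"dp": [-1,-0.6,-0.4],"spin": 0},
    {"hand": 0,"dp": [-1,-0.6,-0.4],"spin": 0},
    {"hand": 0,"dp": [-1,-0.6,-0.4],"spin": 0},
    {"hand": 0,"dp": [-1,-0.6,-0.4],"spin": 0},
    {"hand": 0,"dp": [-1,-0.6,-0.4],"spin": 0},
    {"hand": 0,"dp": [-1,-0.6,-0.4],"spin": 0},
    {"hand": 0,"dp": [-1,-0.6,-0.4],"spin": 0},
  ],
)

```text
time: 0.95
ee_pos: [0.3869, 0.3722, 0.3232]
eef_rot: [0.16, 0.987, 0.0, 0.0]
ft_force: [-0.1, 0.1, 0.2]
width: 0.0309
grip_force: 0.0
```

carry_out(
  deltas=[
    {"hand": 0,"dp": [-1,-0.7,0],"spin": 0.42},
    {"hand": 0,"dp": [-1,-0.7,0],"spin": 0.42},
    {"hand": 0,"dp": [-1,-0.7,0],"spin": 0.42},
    {"hand": 0,"dp": [-1,-0.7,0],"spin": 0.42},
    {"hand": 0,"dp": [-1,-0.7,0],"spin": 0.42},
    {"hand": 0,"dp": [-1,-0.7,0],"spin": 0.42},
    {"hand": 0,"dp": [-1,-0.7,0],"spin": 0.42},
    {"hand": 0,"dp": [-1,-0.7,0],"spin": 0.42},
    {"hand": 0,"dp": [-1,-0.7,0],"spin": 0.42},
    {"hand": 0,"dp": [-1,-0.7,0],"spin": 0.42},
    {"hand": 0,"dp": [-1,-0.7,0],"spin": 0.42},
    {"hand": 0,"dp": [-1,-0.7,0],"spin": 0.42},
  ],
)

```text
time: 2.15
ee_pos: [0.5683, 0.1303, 0.3222]
eef_rot: [0.728, 0.685, -0.0, -0.0]
ft_force: [0.4, -0.2, -0.2]
width: 0.0006
grip_force: 0.0
```

```bash
python3 - <<'E'
from h import *
st,c=snap('wrist','w1.png')
json.dump({k:np.array(v).tolist() for k,v in st.items()},open('w1.json','w'))
print(st['time'],st['ee_pos'],Ro.from_quat(st['eef_rot']).as_matrix().round(3).tolist(),st['joint_positions'])
E
```

```text
2.15 [0.5682809  0.13027368 0.32219662] [[0.061, 0.998, -0.001], [0.998, -0.061, 0.0], [0.0, -0.001, -1.0]] [-0.68079902  0.21010312  0.45514872  1.43283015 -0.09211641  1.5202199
 -0.29094996]
```

View pics/w1.png

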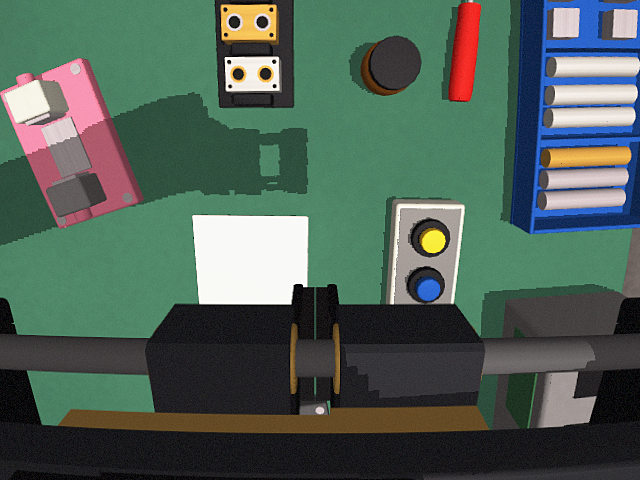

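Wrist view: yellow key (433,240), blue key (429,288), pad (250,260), plain block (251,73), brass block (248,22). The gripper hides the lower half of the picture.

```bash
cat >> h.py <<'E'
HSV=dict(green=((45,120,60),(75,255,255)),red=((0,150,80),(8,255,255)),blue=((105,130,60),(125,255,255)),yellow=((20,150,120),(32,255,255)),white=((0,0,190),(179,40,255)))
def blobs(im,col,box,mina=60):
    x0,y0,x1,y1=box;h=cv2.cvtColor(np.ascontiguousarray(im[y0:y1,x0:x1]),cv2.COLOR_BGR2HSV)
    lo,hi=HSV[col] if isinstance(col,str) else col
    m=cv2.inRange(h,np.array(lo),np.array(hi))
    return sorted([c.reshape(-1,2)+[x0,y0] for c in cv2.findContours(m,cv2.RETR_EXTERNAL,cv2.CHAIN_APPROX_NONE)[0] if cv2.contourArea(c)>mina],key=lambda c:-len(c))
E
python3 - <<'E'
from h import *
st=json.load(open('w1.json'));im=cv2.imread('pics/w1.png')
for k,b in(('yellow',(410,220,455,260)),('blue',(405,270,455,305))):
    c=blobs(im,k,b)[0].astype(np.float32); print(k,cv2.minEnclosingCircle(c))
    w=plane('wrist',c,.048,st)[:,:2]; print(cv2.minEnclosingCircle((w*1000).astype(np.float32)))
c=blobs(im,'white',(180,200,320,300))[0]; w=plane('wrist',c,.004,st); print('pad x',w.min(0),w.max(0))
E
```

```text
yellow ((432.4695739746094, 240.1654052734375), 12.650590896606445)
((695.0750732421875, 68.351806640625), 15.035133361816406)
blue ((427.4591979980469, 288.4183654785156), 12.675725936889648)
((690.2338256835938, 10.179165840148926), 15.965275764465332)
pad x [ 0.41000049 -0.01320557  0.004     ] [0.55589119 0.10349357 0.004     ]
```

carry_out(
  deltas=[
    {"hand": 0,"dp": [-0.214,0.521,0.3],"spin": 0},
    {"hand": 0,"dp": [-0.214,0.521,0.5],"spin": 0},
    {"hand": 0,"dp": [-0.214,0.521,0.7],"spin": 0},
    {"hand": 0,"dp": [-0.214,0.521,0.9],"spin": 0},
    {"hand": 0,"dp": [-0.214,0.521,1],"spin": 0},
    {"hand": 0,"dp": [-0.214,0.521,1],"spin": 0},
    {"hand": 0,"dp": [-0.214,0.521,1],"spin": 0},
    {"hand": 0,"dp": [-0.214,0.521,1],"spin": 0},
    {"hand": 0,"dp": [-0.214,0.521,1],"spin": 0},
  ],
)

```text
time: 3.1
ee_pos: [0.6965, 0.0681, 0.0758]
eef_rot: [0.73, 0.684, 0.002, 0.001]
ft_force: [-0.5, 1.0, 0.3]
width: 0.0004
grip_force: 0.0
```

carry_out(
  deltas=[
    {"hand": 0,"dp": [0,0,0.07],"spin": 0},
    {"hand": 0,"dp": [0,0,0.1],"spin": 0},
    {"hand": 0,"dp": [0,0,0.12],"spin": 0},
    {"hand": 0,"dp": [0,0,0.13],"spin": 0},
    {"hand": 0,"dp": [0,0,0.13],"spin": 0},
    {"hand": 0,"dp": [0,0,0.13],"spin": 0},
  ],
)

```text
time: 3.7
ee_pos: [0.6959, 0.0682, 0.0459]
eef_rot: [0.73, 0.684, 0.002, -0.0]
ft_force: [-18.2, -0.0, 39.6]
width: 0.0004
grip_force: 20.0
```

Unexpectedly high: 40 N with the tip at 46 mm. I'll look before pushing further.

```bash
python3 - <<'E'
from h import *
_,a=snap('scene','s2.png');_,b=snap('side','d2.png')
f=lambda i,x,y,w,h,s:cv2.resize(i[y:y+h,x:x+w],None,fx=s,fy=s,interpolation=cv2.INTER_CUBIC)[:,:,::-1]
cv2.imwrite('pics/c2.png',np.hstack([f(a,260,250,100,100,4),f(b,200,160,100,100,4)]))
s=read_state();print(s['ft_force'],s['ee_pos'],s['torque'])
E
```

```text
[-18.08885148   0.47965444  39.65536853] [0.69592441 0.06817144 0.0459007 ] [-0.01099667  4.33792245 -0.03096346]
```

View pics/c2.png

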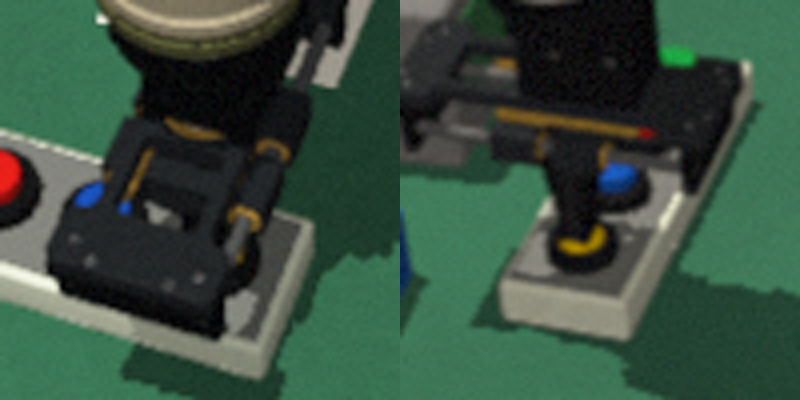

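The fingertips (about 30 mm across when closed) rest on the collar rim. I'll open and press with a single fingertip (about 15 x 19 mm) instead, offset 51 mm along the tool's y.

carry_out(
  deltas=[
    {"hand": 0,"dp": [0,0,-0.1],"spin": 0},
    {"hand": 87,"dp": [0,0,-0.1],"spin": 0},
    {"hand": 87,"dp": [0.004,-0.21,-0.1],"spin": 0},
    {"hand": 87,"dp": [0.004,-0.21,-0.1],"spin": 0},
    {"hand": 87,"dp": [0.004,-0.21,-0.1],"spin": 0},
    {"hand": 87,"dp": [0.004,-0.21,0.0],"spin": 0},
    {"hand": 87,"dp": [0.004,-0.21,0.0],"spin": 0},
    {"hand": 87,"dp": [0.004,-0.21,0.0],"spin": 0},
    {"hand": 87,"dp": [0.004,-0.21,0.0],"spin": 0},
  ],
)

```text
time: 4.7
ee_pos: [0.6383, 0.0723, 0.0392]
eef_rot: [0.73, 0.684, -0.004, -0.004]
ft_force: [-33.4, 1.7, 16.1]
width: 0.0565
grip_force: 16.8
```

```bash
python3 - <<'E'
from h import *
st,b=snap('wrist','w3.png');_,a=snap('side','d3.png')
s=read_state();print(s['ft_force'],s['ee_pos'],s['width'],Ro.from_quat(s['eef_rot']).as_matrix().round(3).tolist())
f=lambda i,x,y,w,h,s:cv2.resize(i[y:y+h,x:x+w],None,fx=s,fy=s,interpolation=cv2.INTER_CUBIC)[:,:,::-1]
cv2.imwrite('pics/c3.png',np.hstack([f(b,300,160,340,320,1.25),f(a,200,160,100,100,3.7)[:,:]] if 0 else [f(b,320,160,320,320,1.25),f(a,200,160,100,100,4)]))
E
```

```text
[-53.62226018   1.99424345  32.7067366 ] [0.63476544 0.07250302 0.03915592] 0.06398105062877257 [[0.065, 0.998, -0.019], [0.998, -0.065, 0.001], [-0.0, -0.019, -1.0]]
```

View pics/c3.png

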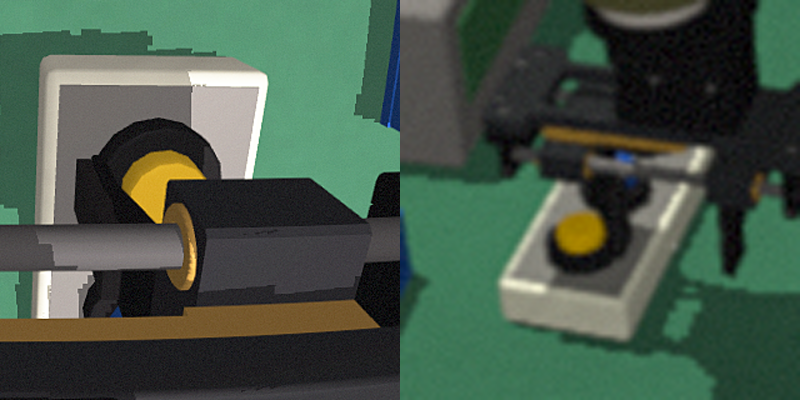

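I misread the reference: the rows are relative to the pressed pose, so the finger now pushes sideways on the collar. Lifting clear straight up.

carry_out(
  deltas=[
    {"hand": 87,"dp": [0,0,-0.16],"spin": 0},
    {"hand": 87,"dp": [0,0,-0.16],"spin": 0},
    {"hand": 87,"dp": [0,0,-0.16],"spin": 0},
    {"hand": 87,"dp": [0,0,-0.16],"spin": 0},
    {"hand": 87,"dp": [0,0,-0.16],"spin": 0},
  ],
)

```text
time: 5.3
ee_pos: [0.6425, 0.0719, 0.0795]
eef_rot: [0.73, 0.684, -0.0, -0.0]
ft_force: [1.0, 1.1, -0.4]
width: 0.0867
grip_force: 0.0
```

```bash
python3 - <<'E'
from h import *
_,a=snap('side','d4.png');_,b=snap('scene','s4.png')
s=read_state();print(s['ft_force'],s['ee_pos'],s['width'],Ro.from_quat(s['eef_rot']).as_matrix().round(3).tolist())
f=lambda i,x,y,w,h,s:cv2.resize(i[y:y+h,x:x+w],None,fx=s,fy=s,interpolation=cv2.INTER_CUBIC)[:,:,::-1]
cv2.imwrite('pics/c4.png',np.hstack([f(b,240,250,110,110,3.6),f(a,200,160,100,100,4)[:396]]))
E
```

```text
[-0.1996461   0.20625588 -0.30944364] [0.64245013 0.07181842 0.07944055] 0.08650101423082067 [[0.065, 0.998, -0.001], [0.998, -0.065, -0.0], [-0.0, -0.001, -1.0]]
```

View pics/c4.png

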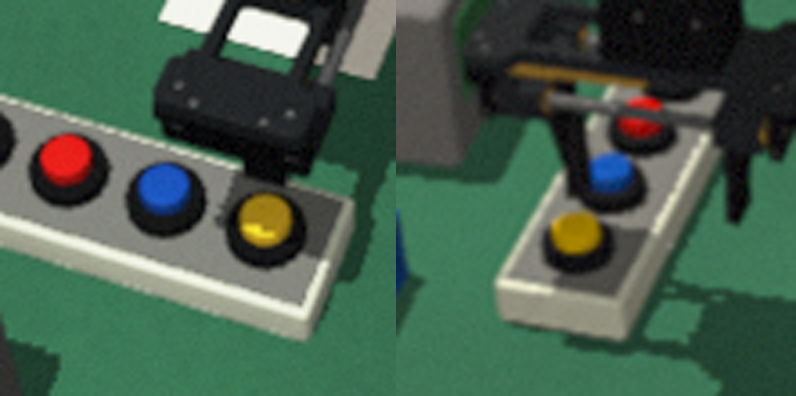

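Free again, and all keys are up. Now a careful single-finger descent with force readings.

carry_out(
  deltas=[
    {"hand": 87,"dp": [0.002,0.006,0.05],"spin": 0},
    {"hand": 87,"dp": [0.002,0.006,0.1],"spin": 0},
    {"hand": 87,"dp": [0.002,0.006,0.116],"spin": 0},
    {"hand": 87,"dp": [0.002,0.006,0.116],"spin": 0},
    {"hand": 87,"dp": [0.002,0.006,0.116],"spin": 0},
  ],
)

```text
time: 5.9
ee_pos: [0.644, 0.0723, 0.051]
eef_rot: [0.73, 0.684, -0.0, -0.0]
ft_force: [-1.5, -0.3, 2.0]
width: 0.0871
grip_force: 1.1
```

carry_out(
  deltas=[
    {"hand": 87,"dp": [0,0,0.008],"spin": 0},
    {"hand": 87,"dp": [0,0,0.012],"spin": 0},
    {"hand": 87,"dp": [0,0,0.012],"spin": 0},
  ],
)

```text
time: 6.2
ee_pos: [0.6444, 0.0722, 0.0482]
eef_rot: [0.73, 0.684, 0.0, 0.0]
ft_force: [-1.1, -0.5, 4.0]
width: 0.087
grip_force: 1.9
```

carry_out(
  deltas=[
    {"hand": 87,"dp": [0,0,0.006],"spin": 0},
    {"hand": 87,"dp": [0,0,0.008],"spin": 0},
    {"hand": 87,"dp": [0,0,0.008],"spin": 0},
  ],
)

```text
time: 6.5
ee_pos: [0.6445, 0.0722, 0.0465]
eef_rot: [0.73, 0.684, 0.0, 0.0]
ft_force: [-3.5, -1.0, 7.5]
width: 0.0873
grip_force: 3.4
```

The force curve shows spring contact from ee_z of about 0.0515 and the bottom at about 0.0465 (7.5 N). The key is fully pressed, and the state's z reads about 4.5 mm above true tip height. The earlier 40 N press therefore bottomed the key too. Next, the tray.

carry_out(
  deltas=[
    {"hand": 87,"dp": [0,0,-0.2],"spin": 0},
    {"hand": 87,"dp": [0,0,-0.4],"spin": 0},
    {"hand": 87,"dp": [0.2,-0.1,-0.6],"spin": 0},
    {"hand": 87,"dp": [0.4,-0.2,-0.8],"spin": 0},
    {"hand": 87,"dp": [0.6,-0.35,-0.8],"spin": 0},
    {"hand": 87,"dp": [0.8,-0.45,-0.8],"spin": 0},
    {"hand": 87,"dp": [0.93,-0.54,-0.8],"spin": 0},
    {"hand": 87,"dp": [0.93,-0.54,-0.8],"spin": 0},
    {"hand": 87,"dp": [0.93,-0.54,-0.8],"spin": 0},
    {"hand": 87,"dp": [0.93,-0.54,-0.8],"spin": 0},
  ],
)

```text
time: 7.5
ee_pos: [0.524, 0.3143, 0.2457]
eef_rot: [0.729, 0.685, -0.0, -0.0]
ft_force: [0.8, -0.7, 0.2]
width: 0.0872
grip_force: 0.0
```

```bash
python3 - <<'E'
from h import *
st,c=snap('wrist','w5.png');st=read_state()
json.dump({k:np.array(v).tolist() for k,v in st.items()},open('w5.json','w'))
print(st['time'],st['ee_pos'],Ro.from_quat(st['eef_rot']).as_matrix().round(3).tolist(),st['joint_positions'])
im=cv2.imread('pics/w5.png')
for n,st2,im2 in(('w5',st,im),('w1',json.load(open('w1.json')),cv2.imread('pics/w1.png'))):
  st2=dict(st2);st2['ee_pos']=np.array(st2['ee_pos'])-[0,0,.0045]
  for k in ('blue',((15,100,80),(25,255,255)),((0,0,130),(179,50,255))):
    for q in blobs(im2,k,(0,0,640,290) if n=='w5' else (200,0,310,110),500)[:3]:
      r0=cv2.minAreaRect(q.astype(np.float32));w=plane('wrist',q,.036,st2)[:,:2];r=cv2.minAreaRect((w*1000).astype(np.float32));print(n,k if isinstance(k,str) else k[0],np.round(r0[0]),np.round(r[0],1),np.round(r[1],1),round(r[2],1))
E
```

```text
7.55 [0.5249784  0.31252816 0.24568077] [[0.066, 0.998, 0.0], [0.998, -0.066, -0.001], [-0.001, 0.0, -1.0]] [-0.92274896  0.29643301  0.39053949  1.4861939  -0.1128261   1.3816349
 -0.59188399]
w5 blue [614. 209.] [811.8 288.5] [160.4  67.3] 90.0
w5 blue [302. 160.] [515.8 354. ] [34.1 55. ] 86.2
w5 (15, 100, 80) [279.  24.] [504.9 466.3] [32.2 53.7] 63.5
w5 (15, 100, 80) [302. 212.] [512.8 306.7] [38.4 55.3] 85.1
w5 (0, 0, 130) [ 70. 276.] [275.7 258.1] [27.5 72.6] 87.1
w5 (0, 0, 130) [305. 265.] [511.5 255.3] [32.3 55.3] 86.3
w1 (15, 100, 80) [249.  24.] [512.8 301.9] [37.8 57.6] 85.5
w1 (0, 0, 130) [252.  74.] [510.9 254.4] [33.5 55.8] 86.8
```

View pics/w5.png

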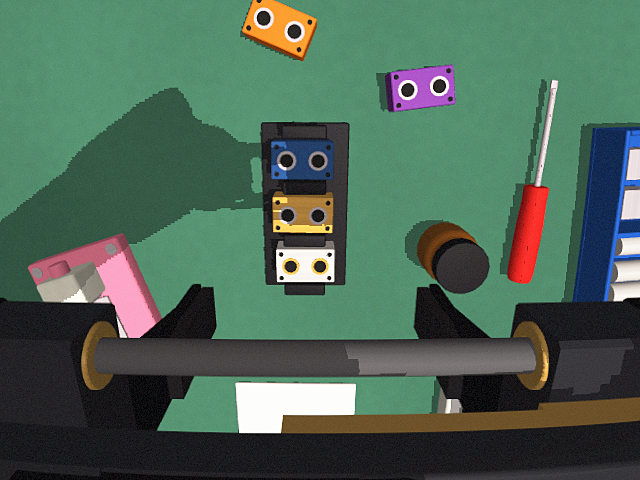

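Wrist view: tray with blue (302,160), brass (302,212) and plain (305,265). The orange (278,25) and purple (420,88) blocks lie outside the tray. The blue block's top is at (0.516, 0.354), 55x34 mm, yaw -3.8°, already aligned with the tool. Descending on its ends.

carry_out(
  deltas=[
    {"hand": 87,"dp": [0.163,-0.048,0.1],"spin": 0},
    {"hand": 87,"dp": [0.163,-0.048,0.3],"spin": 0},
    {"hand": 87,"dp": [0.163,-0.048,0.5],"spin": 0},
    {"hand": 87,"dp": [0.163,-0.048,0.65],"spin": 0},
    {"hand": 87,"dp": [0.163,-0.048,0.75],"spin": 0},
    {"hand": 87,"dp": [0.163,-0.048,0.75],"spin": 0},
    {"hand": 87,"dp": [0.163,-0.048,0.75],"spin": 0},
  ],
)

```text
time: 8.25
ee_pos: [0.5166, 0.3533, 0.0592]
eef_rot: [0.731, 0.683, 0.0, 0.0]
ft_force: [-0.1, -1.2, 0.3]
width: 0.0869
grip_force: 0.0
```

carry_out(
  deltas=[
    {"hand": 87,"dp": [0,0,0.08],"spin": 0},
    {"hand": 87,"dp": [0,0,0.15],"spin": 0},
    {"hand": 87,"dp": [0,0,0.16],"spin": 0},
    {"hand": 87,"dp": [0,0,0.16],"spin": 0},
    {"hand": 50,"dp": [0,0,0.16],"spin": 0},
    {"hand": 45,"dp": [0,0,0.16],"spin": 0},
    {"hand": 45,"dp": [0,0,0.16],"spin": 0},
    {"hand": 45,"dp": [0,0,0.16],"spin": 0},
    {"hand": 45,"dp": [0,0,0.16],"spin": 0},
    {"hand": 45,"dp": [0,0,0.16],"spin": 0},
    {"hand": 45,"dp": [0,0,0.16],"spin": 0},
    {"hand": 45,"dp": [0,0,0.16],"spin": 0},
  ],
  force=20,
)

```text
time: 9.45
ee_pos: [0.5155, 0.3546, 0.0187]
eef_rot: [0.73, 0.684, 0.0, -0.0]
ft_force: [-1.7, -0.6, 3.0]
width: 0.0556
grip_force: 20.0
```

carry_out(
  deltas=[
    {"hand": 45,"dp": [0,0,-0.1],"spin": 0},
    {"hand": 45,"dp": [0,0,-0.2],"spin": 0},
    {"hand": 45,"dp": [0,0,-0.32],"spin": 0},
    {"hand": 45,"dp": [-0.15,0,-0.32],"spin": 0},
    {"hand": 45,"dp": [-0.3,-0.02,-0.32],"spin": 0},
    {"hand": 45,"dp": [-0.45,-0.03,-0.32],"spin": 0},
    {"hand": 45,"dp": [-0.6,-0.04,-0.32],"spin": 0},
    {"hand": 45,"dp": [-0.75,-0.044,-0.32],"spin": 0},
    {"hand": 45,"dp": [-0.9,-0.044,-0.32],"spin": 0},
    {"hand": 45,"dp": [-1,-0.044,-0.32],"spin": 0},
    {"hand": 45,"dp": [-1,-0.044,-0.32],"spin": 0},
  ],
)

```text
time: 10.55
ee_pos: [0.4878, 0.1016, 0.0984]
eef_rot: [0.732, 0.682, -0.0, 0.0]
ft_force: [-0.9, -0.0, -1.7]
width: 0.0556
grip_force: 20.0
```

carry_out(
  deltas=[
    {"hand": 45,"dp": [-0.15,0,0],"spin": 0},
    {"hand": 45,"dp": [-0.3,0,0],"spin": 0},
    {"hand": 45,"dp": [-0.3,0,0.08],"spin": 0},
    {"hand": 45,"dp": [-0.3,0,0.16],"spin": 0},
    {"hand": 45,"dp": [-0.3,0,0.24],"spin": 0},
    {"hand": 45,"dp": [-0.3,0,0.28],"spin": 0},
    {"hand": 45,"dp": [-0.3,0,0.28],"spin": 0},
    {"hand": 45,"dp": [-0.3,0,0.28],"spin": 0},
  ],
)

```text
time: 11.35
ee_pos: [0.4835, 0.0312, 0.029]
eef_rot: [0.73, 0.684, 0.0, 0.0]
ft_force: [0.3, -0.5, -1.3]
width: 0.0557
grip_force: 20.0
```

carry_out(
  deltas=[
    {"hand": 45,"dp": [0,0,0.025],"spin": 0},
    {"hand": 45,"dp": [0,0,0.04],"spin": 0},
    {"hand": 45,"dp": [0,0,0.046],"spin": 0},
    {"hand": 45,"dp": [0,0,0.046],"spin": 0},
  ],
)

```text
time: 11.75
ee_pos: [0.4832, 0.031, 0.0169]
eef_rot: [0.73, 0.684, -0.0, -0.0]
ft_force: [-0.3, -0.7, -1.2]
width: 0.0559
grip_force: 20.0
```

carry_out(
  deltas=[
    {"hand": 45,"dp": [0,0,0.004],"spin": 0},
    {"hand": 45,"dp": [0,0,0.006],"spin": 0},
    {"hand": 45,"dp": [0,0,0.006],"spin": 0},
  ],
)

```text
time: 12.05
ee_pos: [0.4833, 0.031, 0.0166]
eef_rot: [0.73, 0.683, 0.0, -0.0]
ft_force: [-6.6, -1.0, 15.2]
width: 0.0562
grip_force: 20.0
```

carry_out(
  deltas=[
    {"hand": 87,"dp": [0,0,-0.004],"spin": 0},
    {"hand": 87,"dp": [0,0,-0.004],"spin": 0},
    {"hand": 87,"dp": [0,0,-0.004],"spin": 0},
    {"hand": 87,"dp": [0,0,-0.004],"spin": 0},
    {"hand": 87,"dp": [0,0,-0.004],"spin": 0},
    {"hand": 87,"dp": [0,0,-0.004],"spin": 0},
    {"hand": 87,"dp": [0,0,-0.15],"spin": 0},
    {"hand": 87,"dp": [0,0,-0.25],"spin": 0},
  ],
)

```text
time: 12.85
ee_pos: [0.4832, 0.0307, 0.0791]
eef_rot: [0.73, 0.683, -0.0, 0.0]
ft_force: [-0.2, 0.3, 0.9]
width: 0.0868
grip_force: 0.0
```

carry_out(
  deltas=[
    {"hand": 87,"dp": [0,0,0],"spin": -0.5},
    {"hand": 87,"dp": [0,0,0],"spin": -0.5},
    {"hand": 87,"dp": [0,0,0],"spin": -0.5},
    {"hand": 87,"dp": [0,0,0],"spin": -0.5},
    {"hand": 87,"dp": [0,0,0],"spin": -0.5},
    {"hand": 87,"dp": [0,0,0],"spin": -0.5},
    {"hand": 87,"dp": [0,0,0],"spin": -0.5},
    {"hand": 87,"dp": [0,0,0],"spin": -0.5},
    {"hand": 87,"dp": [0,0,0],"spin": -0.5},
    {"hand": 87,"dp": [0,0,0],"spin": -0.5},
    {"hand": 87,"dp": [0,0,0],"spin": -0.5},
    {"hand": 87,"dp": [0,0,0],"spin": -0.5},
    {"hand": 87,"dp": [0,0,0],"spin": -0.5},
  ],
)

```text
time: 14.15
ee_pos: [0.4832, 0.0309, 0.078]
eef_rot: [0.034, 0.999, 0.0, -0.0]
ft_force: [0.5, -0.7, -1.1]
width: 0.087
grip_force: 0.0
```

carry_out(
  deltas=[
    {"hand": 87,"dp": [0,0,0.12],"spin": -0.0},
    {"hand": 87,"dp": [0,0,0.2],"spin": 0},
    {"hand": 87,"dp": [0,0,0.244],"spin": 0},
    {"hand": 87,"dp": [0,0,0.244],"spin": 0},
    {"hand": 28,"dp": [0,0,0.244],"spin": 0},
    {"hand": 25,"dp": [0,0,0.244],"spin": 0},
    {"hand": 25,"dp": [0,0,0.244],"spin": 0},
    {"hand": 25,"dp": [0,0,0.244],"spin": 0},
    {"hand": 25,"dp": [0,0,0.244],"spin": 0},
    {"hand": 25,"dp": [0,0,0.244],"spin": 0},
    {"hand": 25,"dp": [0,0,0.244],"spin": 0},
    {"hand": 25,"dp": [0,0,0.244],"spin": 0},
    {"hand": 25,"dp": [0,0,0.244],"spin": 0},
    {"hand": 25,"dp": [0,0,0.244],"spin": 0},
    {"hand": 25,"dp": [0,0,0.244],"spin": 0},
  ],
  force=20,
)

```text
time: 15.65
ee_pos: [0.4832, 0.031, 0.0171]
eef_rot: [0.033, 0.999, 0.0, 0.0]
ft_force: [0.8, 0.3, 1.1]
width: 0.034
grip_force: 20.0
```

carry_out(
  deltas=[
    {"hand": 25,"dp": [0,0,-0.1],"spin": 0},
    {"hand": 25,"dp": [0,0,-0.25],"spin": 0},
    {"hand": 25,"dp": [0,0,-0.4],"spin": 0},
    {"hand": 25,"dp": [0,-0.1,-0.55],"spin": 0.05},
    {"hand": 25,"dp": [-0.1,-0.25,-0.7],"spin": 0.1},
    {"hand": 25,"dp": [-0.2,-0.4,-0.9],"spin": 0.15},
    {"hand": 25,"dp": [-0.238,-0.55,-0.95],"spin": 0.2},
    {"hand": 25,"dp": [-0.238,-0.7,-0.95],"spin": 0.25},
    {"hand": 25,"dp": [-0.238,-0.85,-0.95],"spin": 0.3},
    {"hand": 25,"dp": [-0.238,-1,-0.95],"spin": 0.35},
    {"hand": 25,"dp": [-0.238,-1,-0.95],"spin": 0.4},
    {"hand": 25,"dp": [-0.238,-1,-0.95],"spin": 0.45},
    {"hand": 25,"dp": [-0.238,-1,-0.95],"spin": 0.5},
    {"hand": 25,"dp": [-0.238,-1,-0.95],"spin": 0.5},
  ],
)

```text
time: 17.05
ee_pos: [0.5259, -0.2224, 0.254]
eef_rot: [0.732, 0.681, -0.0, -0.0]
ft_force: [0.2, -0.8, -1.9]
width: 0.0339
grip_force: 20.0
```

carry_out(
  deltas=[
    {"hand": 25,"dp": [-0.15,0,0],"spin": 0},
    {"hand": 25,"dp": [-0.3,0,0],"spin": 0},
    {"hand": 25,"dp": [-0.36,0,0],"spin": 0},
    {"hand": 25,"dp": [-0.36,0,0],"spin": 0},
    {"hand": 25,"dp": [-0.36,0,0],"spin": 0},
  ],
)

```text
time: 17.55
ee_pos: [0.5203, -0.3118, 0.254]
eef_rot: [0.73, 0.683, -0.0, -0.0]
ft_force: [0.1, -0.6, -1.4]
width: 0.0339
grip_force: 20.0
```

```bash
python3 - <<'E'
from h import *
st,c=snap('wrist','w6.png')
json.dump({k:np.array(v).tolist() for k,v in st.items()},open('w6.json','w'))
print(st['time'],st['ee_pos'],st['width'],Ro.from_quat(st['eef_rot']).as_matrix().round(3).tolist(),st['joint_positions'])
E
```

```text
17.55 [ 0.52025024 -0.31183003  0.25402917] 0.03386423456061722 [[0.066, 0.998, -0.001], [0.998, -0.066, 0.001], [0.001, -0.001, -1.0]] [-0.1354568   0.33290131  0.7708761   1.49957069 -0.23302258  1.40441778
  0.58095067]
```

View pics/w6.png

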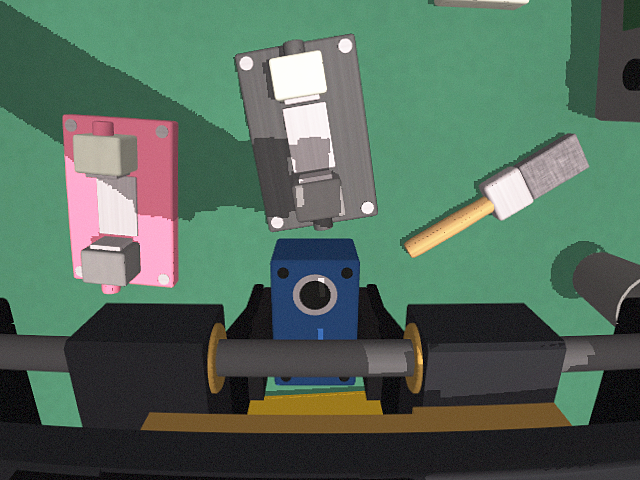

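Wrist view: the dark gauge has white corner screws at (246,63), (346,45), (277,222) and (368,208), with the rest at about (308,138). The block is firmly held. I'll take the gauge's centre and yaw from the four screws at 20 mm height.

```bash
python3 - <<'E'
from h import *
st=json.load(open('w6.json'));im=cv2.imread('pics/w6.png')
pts=[]
for x,y in((246,63),(346,45),(368,208),(277,222)):
    q=max(blobs(im,((0,0,165),(179,50,255)),(x-14,y-14,x+14,y+14),15),key=cv2.contourArea);pts.append(cv2.minEnclosingCircle(q.astype(np.float32))[0])
print(np.round(pts,1))
for dz in(0,-.0045):
    s=dict(st);s['ee_pos']=np.array(st['ee_pos'])+[0,0,dz]
    p=plane('wrist',pts,.0205,s)[:,:2];c=p.mean(0)
    ey=((p[0]-p[3])+(p[1]-p[2]))/2;ex=((p[1]-p[0])+(p[2]-p[3]))/2
    print(dz,p.round(4).tolist(),c.round(4),np.linalg.norm(ey),np.linalg.norm(ex),'yaw',np.degrees(np.arctan2(-ey[0],ey[1])),np.degrees(np.arctan2(ex[1],ex[0])))
    R=Ro.from_quat(st['eef_rot']).as_matrix();d=np.r_[c-np.array(st['ee_pos'])[:2],0];print('tool delta/250',(R.T@d/.25).round(4),'tool yaw',np.degrees(np.arctan2(R[1,1],R[0,1])))
    # rest+heads check: bright rest area on z=.024
E
```

```text
[[246.   63. ]
 [344.8  45.2]
 [367.3 207.4]
 [276.8 221.9]]
0 [[0.4659, -0.1827], [0.5555, -0.1737], [0.5703, -0.3232], [0.4806, -0.332]] [ 0.5181 -0.2529] 0.15010733165906134 0.09005311475551579 yaw 5.645237790876053 5.660881174035919
tool delta/250 [ 2.347e-01 -2.410e-02  1.000e-04] tool yaw -3.7696561403404405
-0.0045 [[0.4666, -0.1833], [0.5551, -0.1744], [0.5698, -0.3222], [0.4812, -0.3309]] [ 0.5182 -0.2527] 0.14840212204232758 0.08903011717371408 yaw 5.6452377908760525 5.660881174035921
tool delta/250 [ 2.356e-01 -2.380e-02  1.000e-04] tool yaw -3.7696561403404405
```

The screw spacing measures 150.1 x 90.0 mm, a plausible rectangle. Gauge centre (0.518, -0.253), yaw 5.65°, so I rotate +9.4° and hover.

carry_out(
  deltas=[
    {"hand": 25,"dp": [0.1,-0.024,0],"spin": -0.03},
    {"hand": 25,"dp": [0.235,-0.024,0],"spin": -0.0523},
    {"hand": 25,"dp": [0.235,-0.024,0.2],"spin": -0.0523},
    {"hand": 25,"dp": [0.235,-0.024,0.4],"spin": -0.0523},
    {"hand": 25,"dp": [0.235,-0.024,0.6],"spin": -0.0523},
    {"hand": 25,"dp": [0.235,-0.024,0.6],"spin": -0.0523},
    {"hand": 25,"dp": [0.235,-0.024,0.6],"spin": -0.0523},
    {"hand": 25,"dp": [0.235,-0.024,0.6],"spin": -0.0523},
  ],
)

```text
time: 18.4
ee_pos: [0.5199, -0.2536, 0.1075]
eef_rot: [0.671, 0.741, 0.001, 0.002]
ft_force: [-0.3, 0.7, -1.4]
width: 0.0338
grip_force: 20.0
```

```bash
python3 - <<'E'
from h import *
s=read_state();R=Ro.from_quat(s['eef_rot']).as_matrix();print(s['ee_pos'],np.degrees(np.arctan2(R[1,1],R[0,1])),s['width'])
print((R.T@(np.array([.5181,-.2529,.042])-s['ee_pos'])/.25).round(4))
E
```

```text
[ 0.51992533 -0.25358508  0.10749567] 5.690224231800127 0.03383178737636957
[ 0.0038 -0.008   0.262 ]
```

carry_out(
  deltas=[
    {"hand": 25,"dp": [0,0,0.08],"spin": 0},
    {"hand": 25,"dp": [0,0,0.14],"spin": 0},
    {"hand": 25,"dp": [0,0,0.18],"spin": 0},
    {"hand": 25,"dp": [0,0,0.22],"spin": 0},
    {"hand": 25,"dp": [0,0,0.25],"spin": 0},
    {"hand": 25,"dp": [0,0,0.25],"spin": 0},
    {"hand": 25,"dp": [0,0,0.25],"spin": 0},
  ],
)

```text
time: 19.1
ee_pos: [0.5183, -0.2534, 0.0422]
eef_rot: [0.671, 0.741, -0.0, 0.0]
ft_force: [0.5, 0.4, -0.9]
width: 0.0336
grip_force: 20.0
```

carry_out(
  deltas=[
    {"hand": 25,"dp": [0,0,0.01],"spin": 0},
    {"hand": 25,"dp": [0,0,0.018],"spin": 0},
    {"hand": 25,"dp": [0,0,0.018],"spin": 0},
  ],
)

```text
time: 19.4
ee_pos: [0.5181, -0.2531, 0.0374]
eef_rot: [0.671, 0.741, 0.0, -0.0]
ft_force: [0.8, 0.4, -1.9]
width: 0.0339
grip_force: 20.0
```

carry_out(
  deltas=[
    {"hand": 25,"dp": [0,0,0.003],"spin": 0},
    {"hand": 25,"dp": [0,0,0.003],"spin": 0},
  ],
)

```text
time: 19.6
ee_pos: [0.5183, -0.2532, 0.0371]
eef_rot: [0.671, 0.741, 0.0, -0.0]
ft_force: [-0.5, 1.2, 3.7]
width: 0.034
grip_force: 20.0
```

Contact came at exactly the predicted 0.0371. Releasing and rising.

carry_out(
  deltas=[
    {"hand": 70,"dp": [0,0,0],"spin": 0},
    {"hand": 70,"dp": [0,0,0],"spin": 0},
    {"hand": 70,"dp": [0,0,0],"spin": 0},
    {"hand": 70,"dp": [0,0,0],"spin": 0},
    {"hand": 70,"dp": [0,0,0],"spin": 0},
    {"hand": 70,"dp": [0,0,0],"spin": 0},
    {"hand": 70,"dp": [0,0,-0.1],"spin": 0},
    {"hand": 70,"dp": [0,0,-0.25],"spin": 0},
    {"hand": 70,"dp": [0,0,-0.45],"spin": 0},
    {"hand": 70,"dp": [0,0,-0.65],"spin": 0},
    {"hand": 70,"dp": [0,0,-0.85],"spin": 0},
    {"hand": 70,"dp": [-0.22,0,-0.87],"spin": 0},
    {"hand": 70,"dp": [-0.23,0,-0.87],"spin": 0},
    {"hand": 70,"dp": [-0.23,0,-0.87],"spin": 0},
    {"hand": 70,"dp": [-0.23,0,-0.87],"spin": 0},
  ],
)

```text
time: 21.1
ee_pos: [0.5238, -0.3097, 0.2535]
eef_rot: [0.671, 0.741, -0.0, -0.001]
ft_force: [0.3, -0.2, 0.9]
width: 0.07
grip_force: 0.0
```

```bash
python3 - <<'E'
from h import *
st,c=snap('wrist','w7.png');im=cv2.imread('pics/w7.png');print(st['ee_pos'],st['ft_force'])
for q in blobs(im,((100,90,30),(130,255,255)),(150,0,480,290),400)[:3]:
    w=plane('wrist',q,.054,st)[:,:2];r=cv2.minAreaRect((w*1000).astype(np.float32));print(cv2.boundingRect(q),np.round(r[0],1),np.round(r[1],1),round(r[2],1))
E
```

```text
[ 0.52376247 -0.30969838  0.25351681] [ 0.29628724 -0.22748464  0.87302568]
(296, 110, 39, 66) [ 517.7 -254. ] [33.2 55. ] 5.6
```

View pics/w7.png

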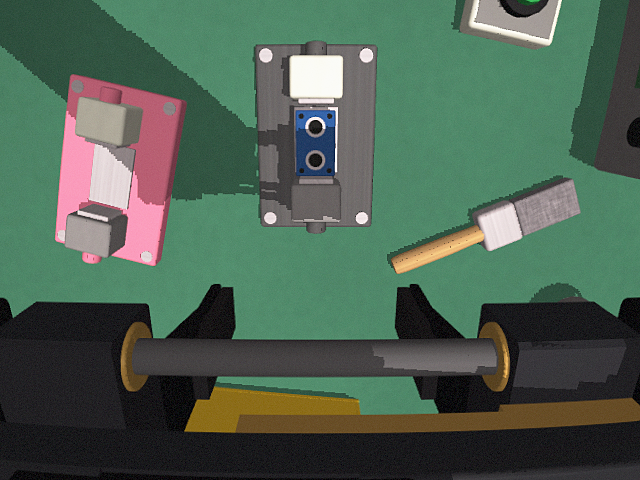

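The block lies at (0.5177, -0.254), yaw 5.6°, within 1.2 mm of the gauge centre and square. Now the blue key, with closed fingers.

carry_out(
  deltas=[
    {"hand": 0,"dp": [0.2,0.15,0],"spin": 0},
    {"hand": 0,"dp": [0.35,0.28,0],"spin": 0.02},
    {"hand": 0,"dp": [0.5,0.4,0],"spin": 0.0523},
    {"hand": 0,"dp": [0.65,0.52,0],"spin": 0.0523},
    {"hand": 0,"dp": [0.8,0.65,0],"spin": 0.0523},
    {"hand": 0,"dp": [1,0.79,0.1],"spin": 0.0523},
    {"hand": 0,"dp": [1,0.79,0.2],"spin": 0.0523},
    {"hand": 0,"dp": [1,0.79,0.3],"spin": 0.0523},
    {"hand": 0,"dp": [1,0.79,0.4],"spin": 0.0523},
    {"hand": 0,"dp": [1,0.79,0.4],"spin": 0.0523},
    {"hand": 0,"dp": [1,0.79,0.4],"spin": 0.0523},
  ],
)

```text
time: 22.25
ee_pos: [0.6955, -0.0412, 0.1546]
eef_rot: [0.73, 0.684, -0.0, -0.0]
ft_force: [1.0, 0.9, 0.6]
width: 0.0009
grip_force: 0.0
```

```bash
cat > go.py <<'E'
from h import *
import sys
s=read_state();R=Ro.from_quat(s['eef_rot']).as_matrix()
print(s['ee_pos'],s['width'],np.degrees(np.arctan2(R[1,1],R[0,1])),(R.T@(np.array([float(v) for v in sys.argv[1:4]])-s['ee_pos'])/.25).round(4))
E
python3 go.py .691 .011 .07
```

```text
[ 0.69549434 -0.04124357  0.15464522] 0.0008563473069438981 -3.702094851897652 [ 0.2073 -0.0312  0.3387]
```

```bash
python3 - <<'E'
from h import *
st,c=snap('wrist','w8.png');im=cv2.imread('pics/w8.png')
for k in('yellow','blue','red'):
  for q in blobs(im,k,(0,0,640,300),150)[:2]:
    w=plane('wrist',q,.048,st)[:,:2];e=cv2.minEnclosingCircle((w*1000).astype(np.float32));print(k,cv2.boundingRect(q),np.round(e[0],1),round(e[1],1))
E
```

```text
yellow (281, 41, 46, 49) [695.1  67.8] 14.1
blue (456, 0, 184, 63) [850.8  82.6] 64.1
blue (282, 138, 43, 44) [690.9  10.1] 14.1
red (284, 225, 40, 41) [687.  -47.5] 14.7
```

Key positions confirmed, with disc radius 14.1 mm: blue (0.6909, 0.0101), red (0.687, -0.0475), so green is at about (0.683, -0.105).

carry_out(
  deltas=[
    {"hand": 0,"dp": [0.15,-0.031,0],"spin": 0},
    {"hand": 0,"dp": [0.204,-0.031,0.05],"spin": 0},
    {"hand": 0,"dp": [0.204,-0.031,0.2],"spin": 0},
    {"hand": 0,"dp": [0.204,-0.031,0.34],"spin": 0},
    {"hand": 0,"dp": [0.204,-0.031,0.38],"spin": 0},
    {"hand": 0,"dp": [0.204,-0.031,0.38],"spin": 0},
    {"hand": 0,"dp": [0.204,-0.031,0.38],"spin": 0},
  ],
)

```text
time: 23.0
ee_pos: [0.6925, 0.009, 0.0614]
eef_rot: [0.73, 0.684, 0.001, 0.001]
ft_force: [0.7, -0.4, -0.0]
width: 0.0003
grip_force: 0.0
```

carry_out(
  deltas=[
    {"hand": 0,"dp": [0,0,0.02],"spin": 0},
    {"hand": 0,"dp": [0,0,0.035],"spin": 0},
    {"hand": 0,"dp": [0,0,0.045],"spin": 0},
    {"hand": 0,"dp": [0,0,0.052],"spin": 0},
    {"hand": 0,"dp": [0,0,0.052],"spin": 0},
    {"hand": 0,"dp": [0,0,0.052],"spin": 0},
  ],
)

```text
time: 23.6
ee_pos: [0.6921, 0.0092, 0.047]
eef_rot: [0.73, 0.684, 0.001, 0.001]
ft_force: [3.6, 0.2, 4.2]
width: 0.0005
grip_force: 2.3
```

carry_out(
  deltas=[
    {"hand": 0,"dp": [0,0,0.004],"spin": 0},
    {"hand": 0,"dp": [0,0,0.007],"spin": 0},
    {"hand": 0,"dp": [0,0,0.007],"spin": 0},
    {"hand": 0,"dp": [0,0,0.007],"spin": 0},
  ],
)

```text
time: 24.0
ee_pos: [0.6921, 0.0092, 0.0463]
eef_rot: [0.73, 0.684, 0.001, 0.0]
ft_force: [-0.4, 1.3, 15.0]
width: 0.0006
grip_force: 7.6
```

Blue has bottomed at 15 N. Rise, pass well over red, and hover above green.

carry_out(
  deltas=[
    {"hand": 0,"dp": [0,0,-0.1],"spin": 0},
    {"hand": 0,"dp": [0,0,-0.25],"spin": 0},
    {"hand": 0,"dp": [0,0,-0.25],"spin": 0},
    {"hand": 0,"dp": [-0.15,-0.003,-0.25],"spin": 0},
    {"hand": 0,"dp": [-0.3,-0.006,-0.25],"spin": 0},
    {"hand": 0,"dp": [-0.458,-0.007,-0.25],"spin": 0},
    {"hand": 0,"dp": [-0.458,-0.007,-0.25],"spin": 0},
    {"hand": 0,"dp": [-0.458,-0.007,-0.25],"spin": 0},
    {"hand": 0,"dp": [-0.458,-0.007,-0.15],"spin": 0},
    {"hand": 0,"dp": [-0.458,-0.007,-0.07],"spin": 0},
    {"hand": 0,"dp": [-0.458,-0.007,-0.07],"spin": 0},
    {"hand": 0,"dp": [-0.458,-0.007,-0.07],"spin": 0},
  ],
)

```text
time: 25.2
ee_pos: [0.682, -0.1036, 0.0619]
eef_rot: [0.729, 0.684, -0.0, -0.001]
ft_force: [0.3, -0.5, 0.8]
width: 0.0007
grip_force: 0.0
```

```bash
python3 go.py .683 -.105 .046
```

```text
[ 0.68200106 -0.10356236  0.06191017] 0.0006654634266127426 -3.6690995588469457 [-0.0055  0.0044  0.0636]
```

carry_out(
  deltas=[
    {"hand": 0,"dp": [-0.003,0.003,0.025],"spin": 0},
    {"hand": 0,"dp": [-0.003,0.003,0.045],"spin": 0},
    {"hand": 0,"dp": [-0.003,0.003,0.058],"spin": 0},
    {"hand": 0,"dp": [-0.003,0.003,0.066],"spin": 0},
    {"hand": 0,"dp": [-0.003,0.003,0.068],"spin": 0},
    {"hand": 0,"dp": [-0.003,0.003,0.068],"spin": 0},
    {"hand": 0,"dp": [-0.003,0.003,0.068],"spin": 0},
  ],
)

```text
time: 25.9
ee_pos: [0.6835, -0.1056, 0.0465]
eef_rot: [0.73, 0.684, 0.001, 0.0]
ft_force: [-1.8, 0.7, 10.0]
width: 0.0001
grip_force: 5.0
```

carry_out(
  deltas=[
    {"hand": 0,"dp": [0,0,0.005],"spin": 0},
    {"hand": 0,"dp": [0,0,0.005],"spin": 0},
    {"hand": 0,"dp": [0,0,0.005],"spin": 0},
    {"hand": 0,"dp": [0,0,-0.1],"spin": 0},
    {"hand": 0,"dp": [0,0,-0.3],"spin": 0},
    {"hand": 0,"dp": [0,0,-0.5],"spin": 0},
    {"hand": 0,"dp": [-0.6,0,-0.7],"spin": 0},
    {"hand": 0,"dp": [-0.8,-0.6,-0.8],"spin": 0},
    {"hand": 0,"dp": [-0.8,-0.6,-0.8],"spin": 0},
    {"hand": 0,"dp": [-0.8,-0.6,-0.8],"spin": 0},
    {"hand": 0,"dp": [-0.8,-0.6,-0.8],"spin": 0},
    {"hand": 0,"dp": [-0.8,-0.6,-0.8],"spin": 0},
    {"hand": 0,"dp": [-0.8,-0.6,-0.8],"spin": 0},
  ],
)

```text
time: 27.2
ee_pos: [0.5174, -0.2989, 0.2466]
eef_rot: [0.732, 0.681, 0.0, 0.001]
ft_force: [1.7, -0.0, -0.1]
width: 0.0006
grip_force: 0.0
```

```bash
python3 - <<'E'
from h import *
st,c=snap('wrist','w9.png');im=cv2.imread('pics/w9.png');print(st['time'],st['ee_pos'],st['ft_force'])
for q in blobs(im,((100,90,30),(130,255,255)),(0,0,640,300),300)[:4]:
    w=plane('wrist',q,.054,st)[:,:2];r=cv2.minAreaRect((w*1000).astype(np.float32));print(cv2.boundingRect(q),np.round(r[0],1),np.round(r[1],1),round(r[2],1))
_,s=snap('scene','s9.png');a=cv2.imread('pics/s9.png')
for k,b in dict(green=(220,275,246,300),red=(246,283,272,308),blue=(273,290,299,316),yellow=(301,298,327,324)).items():
    q=blobs(a,k,b,40);print(k,[(cv2.contourArea(x),x.mean(0).round(1).tolist()) for x in q][:1])
E
```

```text
27.2 [ 0.5174308  -0.29894185  0.24656845] [ 1.67283205 -0.04188191 -0.10991853]
(286, 121, 50, 71) [ 517.4 -254. ] [33.6 55.8] 5.5
green [(135.0, [231.5, 285.7])]
red [(147.5, [257.7, 293.8])]
blue [(154.5, [285.2, 301.9])]
yellow [(152.0, [313.1, 310.2])]
```

The block is unmoved, all four keys are back at their starting pixels, and the arm is clear. Handing in.

```bash
python3 -c "
from h import *
print(close_job())"
```

```text
the job is handed in; nothing more can be done
None
```

I finished the whole sequence and handed the job in, but the judge returned no verdict. The block last measured within 1.5 mm and 0.2° of the gauge's centre, and by force each of the three keys went fully down. On the first yellow press I pushed to about 40 N, and a badly referenced move then pushed a finger sideways against that key's collar at about 54 N.

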